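Set the pot stand to its length mark and close its cam lever

TASK

Lift the loose cover off the pot stand's sliding leg and set it down the right way up, flat in the white plastic tray. Then draw the leg out against its spring until its pointer is level with the marker clip and, while you hold the leg there by its cross bar, swing the cam lever fully closed. Finish while still holding the leg by its bar at the mark with the lever closed (do not let go: I will tighten the nut meanwhile), and leave the clip and the other things on the counter where they are.

Things in the scene. Friction and masses are not known exactly. Their poses are not given: they have to be found in the camera images.
- stand: Fixed steel pot stand, 320 mm long (y), 120 mm wide (x). Two rods along y at x = +-30 mm (10.5 mm high); fixed upright pot bar, 120 x 12 x 75 mm high, at y = -104 mm; end foot 22 mm high at y = +209 mm; gauge strip 14 mm high at x = 71 to 83 mm, with the marker clip. Origin: at counter height below the middle of the leg's cross bar when the leg is in. The leg slides out along +y.
- leg (a joint): How far the leg is drawn out along the stand's +y, m: 0 fully in (its start), 0.115 fully out. A spring pulls it in, 3 N at 0 to 4.5 N at 0.1, and returns it when let go, even with the lever closed (the nut is still loose): keep holding. The leg's base plate, 90 mm wide in x, y = -12 to +100 mm from the bar, has its top 16 mm above the counter.
- leg_bar_mid (a point): Middle of the leg's upright steel cross bar, 45.5 mm above the counter; bar 120 mm long (x), 12 mm thick (y), 16 to 75 mm above the counter; moves with the leg; axes as the stand's. 92 mm free to the fixed pot bar when in. Hold the leg by this bar: gripped, or pulled out by a finger on its -y face; a finger can slide along it.
- pointer (a point): Tip of the small steel pointer at the +x end of the cross bar, 71 mm in x from the bar's middle, 18 mm above the counter, on the bar's centre plane; moves with the leg.
- mark (a point): Length mark: thin steel marker clip across the gauge strip, at x = 71 mm in the stand, 18 mm above the counter, axes as the stand's. Its y differs each time, 60 to 100 mm from the stand's origin; the leg is at the mark when the pointer has the same y along the stand (joint leg then equals that distance). A push of 2 N would shift it: leave it where it is.
- lever (a joint): Cam lever on the leg, rad: 0 fully open, 0.70 fully closed at its stop; starts at 0 to 0.12 and stays where it is left. Swings level about an upright pin (18 mm thick, 54 mm high) at x = -20, y = +85 mm from the bar's middle, moving with the leg; its arm (8 mm thick, 26 to 44 mm above the counter) points back to the bar. 2 to 3 N at the tip moves it.
- lever_tip (a point): Axis of the black upright thumb post at the lever's free end, 14 mm diameter, 24.5 to 46.5 mm above the counter (this point 35.5), 70 mm from the pin. From the bar's middle: x = +4, y = +19 mm open; x = -44, y = +19 mm closed. So it closes towards -x, 2 to 7 mm off the bar's +y face; a finger on that face pushes it shut as it slides along the bar.
- cover: Loose grey plastic cover, an upside-down channel over the cross bar: 90 mm long (x), 24 mm wide (y), walls 4 mm; they reach 26 mm down over the bar with 2 mm to spare each side, so lift it straight up 30 mm or more. 55 mm high with the grip rib on top; 40 to 90 g. Origin: centre of its underside, 49 mm above the counter at the start, 4 mm when in the tray.
- cover_grip (a point): Centre of the cover's grip rib, 42.5 mm above the cover's underside: rib 40 mm long (x), 12 mm wide (y), 25 mm high. Axes as the cover's, z up.
- tray: Fixed shallow white plastic tray, 200 mm (its x) by 150 mm (y), walls 4 mm thick and 22 mm high, floor 4 mm thick. Origin: centre of its underside, at counter height.
- cups: Bystander: three nested steel cups, 122 mm high, 76 mm diameter; origin at the centre of the underside.
- saucer: Bystander: white ceramic saucer, 110 mm diameter, 16 mm high; origin at the centre of the underside.
- matchbox: Bystander: matchbox, 53 x 36 x 16 mm; origin at the centre of its underside.
- teaspoon: Bystander: steel teaspoon, 140 mm long along its x, lying flat; origin under its middle.

How it is judged:
On the way, in this order (a step that is already met when the one before it is completed fails the run):
1. the cover is lifted off the leg in the fingers (height (world z) of cover_grip above 0.13 m and contact force between the fingers and cover above 0.3 N), for 0.1 s.
2. the cover stands flat in the tray, let go (x of cover_grip in the frame of tray between -0.09 and 0.09 m and y of cover_grip in the frame of tray between -0.068 and 0.068 m and height (world z) of cover_grip below 0.053 m and angle between cover_grip's own z axis and vertical below 0.1 rad and contact force between the fingers and cover below 0.1 N and linear speed of cover below 0.03 m/s), for 0.2 s.
3. the leg is held by its bar with the pointer within 5 mm of the mark, the lever still open (y of pointer in the frame of mark between -0.005 and 0.005 m and contact force between the fingers and leg_c0 above 1 N and value of joint lever below 0.3 rad), for 0.2 s.
4. the lever is closed, the leg still held at the mark (y of pointer in the frame of mark between -0.005 and 0.005 m and contact force between the fingers and leg_c0 above 1 N and value of joint lever above 0.62 rad), for 0.2 s.
At the end, for the whole second after the job is handed in: The robot still holds the leg by its cross bar (over 1 N, at rest), pointer within 5 mm of the mark, lever closed past 0.62 of 0.70 rad, and the cover stands upright on the tray's floor, untouched (all of step 4 and velocity of joint leg between -0.02 and 0.02 m/s and x of cover_grip in the frame of tray between -0.09 and 0.09 m and y of cover_grip in the frame of tray between -0.068 and 0.068 m and height (world z) of cover_grip below 0.053 m and angle between cover_grip's own z axis and vertical below 0.1 rad and contact force between the fingers and cover below 0.1 N and linear speed of cover below 0.02 m/s); the arm keeps its last pose, push and grip.
It fails at once if the lever is more than half closed while the leg is over 8 mm from the mark (value of joint lever above 0.4 rad and not (y of pointer in the frame of mark between -0.008 and 0.008 m)).
It fails at once if the cover is dropped or thrown rather than set down (contact force between the fingers and cover below 0.05 N and linear speed of cover above 0.7 m/s).
It fails at once if the marker clip is shifted by more than 4 mm (distance of mark from where it was at the start of the episode above 0.004 m).
It fails at once if another thing on the counter is shifted by more than 30 mm or the cups are tipped (distance of any of cups, saucer, matchbox, teaspoon from where it was at the start of the episode above 0.03 m or angle between cups's own z axis and vertical above 0.5 rad).
It also fails if it takes over 66 s, if anything falls off the work surface, if the arm or the gripper's body presses on something with over 40 N, if the wrist force passes 120 N, or if a joint passes its speed limit or range.

ROBOT

A 6-joint arm with a two-finger parallel gripper is mounted at the origin on the work surface. World frame = base frame: x ahead of the robot, y to its left, z up, the work surface at z = 0. Lengths are in m, angles in rad, forces in N, time in s.
With the tool pointing down it reaches from about 0.25 to 0.775 m from the base axis. Payload 4 kg.
Tool frame: the origin (TCP) lies at the very end of the fingers, on their centre line; the grasp point (between the pads) lies 19 mm behind it; x points along the fingers, y is the direction in which the jaws open and shut, and the axes are right-handed (so a half turn about x gives the same grasp; the last joint's range is limited). The gripper opens to 94 mm and grips with 3 to 60 N. Pads are 16 mm wide; open, the fingers measure 119 mm over their backs; the gripper's body (75 mm by 177 mm) begins 78 mm behind the grasp point.
Start: joints at [1.224, 0.087, 1.371, -0, 1.684, -0.103], TCP at [0.133, 0.534, 0.206] pointing down, gripper open.
Joint ranges: [-3.1, 3.1], [-0.76, 2.03], [0.27, 2.55], [-1.08, 4.22], [0.17, 2.65], [-2.57, 2.57]. Speed limits (rad/s): [2.79, 2.79, 3.14, 3.14, 3.14, 3.14].

INTERFACE

Orientations are given as [roll, pitch, yaw] about the fixed x, y, z axes, in that order (R = Rz(yaw) Ry(pitch) Rx(roll)).
In Python, from bench import robot gives the robot as it stands.
- The arm moves only by the tool carry_out, never from a script. Its argument "targets" is a list of rows, each a list of 5 numbers: the closure, from 0 (fully open) to 1 (shut), then the shift along the tool's x, y, z in cm, then the turn about the tool's x in degrees. In form: [[fingers, tx, ty, tz, turn], ...]. A call has 1 to 20 rows; each row shifts and turns the commanded pose from where the row before left it, along the tool's axes as they then stand; what a row does not reach is not made up. A row lasts 1/10 s, in which the tool goes at most 50 mm and 8.59 degrees, less where a joint would pass 70% of its speed; a pose out of reach is approached as far as the arm can. A call is refused whole if a number of a shift passes 5 or a number of a turn 8.59, either way. A call with a gripper value outside its range is refused whole. The fingers move at their own pace and stop on an object; the grip force is fixed at half the most. Time passes only in rows, so rows that do not move let the fingers close. It gives the time, the measured TCP pose, the force and the opening at its end, in the units of the state.
- robot.get_obs(): the state, without advancing time (a new reading comes with each control period).
- robot.snapshot(name): name is "scene" or "side" or "wrist"; returns a dict with "image" (480x640x3 uint8, red, green, blue), "camera_matrix" (3x3 intrinsics, pixels), "distortion" ([k1, k2, p1, p2, k3] as OpenCV has them; the pictures are not rectified), "pose" (4x4, takes a point from camera to world coordinates). Camera axes: x right, y up, looking along -z (the intrinsics and any distortion apply to the point x, -y, -z); pixel columns grow to the right and rows downward; lengths in m; the calibration is good to about 2 mm. A picture is of the moment at which its call begins. There is no depth.
- robot.close_job(): hands the job in, once; it reports no verdict.
The state is a dict: "time": time; "joint_positions": joint angles; "qvel": joint speeds; "joint_torque": joint torques, N m; "tool_pos": TCP position; "ee_rot": TCP orientation; "wrist_force": force on the tool from outside, world axes, zero at the start; "wrist_torque": the same for the moment, N m; "width": finger opening in m.
Only numpy, scipy, OpenCV 4.12 (cv2) and the standard library are available. Lean on these libraries where they do the work, as an engineer would, in place of code of your own. Each camera call takes 0.05 s, during which the arm holds its last target. There are 200 camera calls.

## Working session

There is one attempt and no reset: what is moved stays moved. The work goes in short steps, Python scripts to look and compute and a tool call to move; the robot and the scene stay as the last step left them, time stands still between calls to the robot, and variables do not carry over. Pictures are saved under pics/ and viewed, about 8 in all and at most 12, crops included, and the job is handed in when it is done.

Besides the shell and the picture viewer there is one more tool, called after "Request:" as name([rows], argument=value, ...), one row to a line, values as JSON. carry_out: Moves the arm, as the interface text tells. Its arguments: {"type":"object","properties":{"targets":{"type":"array","items":{"type":"array","items":{"type":"number"}}}},"required":["targets"]}

```bash
mkdir -p pics; ls; cat > h.py <<'E'
import numpy as np, cv2
from bench import robot
def snap(name,fn=None):
    s=robot.snapshot(name)
    if fn: cv2.imwrite('pics/'+fn,s['image'][:,:,::-1])
    return s
def ray(s,px):
    p=cv2.undistortPoints(np.array(px,float).reshape(-1,1,2),np.array(s['camera_matrix']),np.array(s['distortion'])).reshape(-1,2)
    T=np.array(s['pose']); d=np.c_[p[:,0],-p[:,1],-np.ones(len(p))]@T[:3,:3].T
    return T[:3,3],d
def onz(s,px,z):
    o,d=ray(s,px); return o+d*((z-o[2])/d[:,2])[:,None]
def proj(s,P):
    T=np.array(s['pose']); c=(np.array(P,float).reshape(-1,3)-T[:3,3])@T[:3,:3]
    c=c*[1,-1,-1]
    return cv2.projectPoints(c,np.zeros(3),np.zeros(3),np.array(s['camera_matrix']),np.array(s['distortion']))[0].reshape(-1,2)
E
python3 - <<'E'
from h import *
o=robot.get_obs(); print(o)
import pickle
ims=[]
for n in ('scene','side','wrist'):
    s=snap(n,n+'0.png'); pickle.dump(s,open(n+'0.pkl','wb')); print(n,np.round(s['pose'],3).tolist())
E
```

```text
pics
{'time': 0.0, 'joint_positions': array([ 1.22391456e+00,  8.79742393e-02,  1.37224706e+00,  9.44074284e-06,
        1.68361935e+00, -1.03086386e-01]), 'qvel': array([-9.45157410e-04, -1.06547371e-03,  6.88340082e-04,  1.52656014e-03,
        1.02543748e-03,  5.25956101e-05]), 'joint_torque': array([-6.24705699e-04, -3.40178311e+01, -3.02429187e+01,  7.17062526e-02,
        3.26794235e-02, -1.69090763e-04]), 'tool_pos': array([0.13256728, 0.53321214, 0.20429734]), 'ee_rot': array([-1.67805666,  1.5685483 , -1.92185099]), 'wrist_force': array([ 1.34445815, -0.48769012, -1.18084684]), 'wrist_torque': array([ 0.04732164,  0.00339989, -0.00285834]), 'width': 0.09412756942068165}
scene [[-0.779, -0.361, 0.512, 0.999], [0.627, -0.454, 0.633, 0.594], [0.004, 0.814, 0.581, 0.587], [0.0, 0.0, 0.0, 1.0]]
side [[-0.992, 0.065, -0.108, 0.403], [-0.125, -0.636, 0.761, 1.029], [-0.019, 0.769, 0.639, 0.934], [0.0, 0.0, 0.0, 1.0]]
wrist [[0.24, -0.93, -0.277, 0.052], [0.971, 0.23, 0.07, 0.555], [-0.002, -0.285, 0.958, 0.383], [0.0, 0.0, 0.0, 1.0]]
```

View pics/scene0.png

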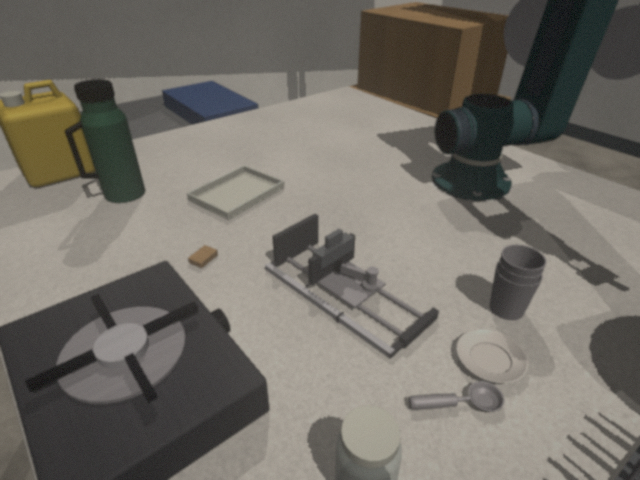

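View pics/side0.png

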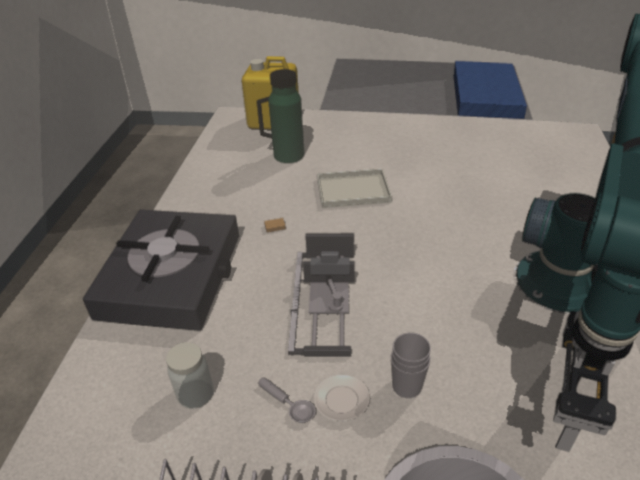

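The scene view shows the stand in the middle (pot bar ~(295,238), end foot ~(415,330)), the tray at (237,190) and the saucer, spoon and cups to its right. The side view has the stand at (325,295) with its gauge strip on the left (world +x), and the tray at (353,188). Next I'll enlarge both.

```bash
python3 - <<'E'
from h import *
a=cv2.imread('pics/scene0.png')[205:365,255:445]; b=cv2.imread('pics/side0.png')[225:365,280:365]
a=cv2.resize(a,None,fx=2.5,fy=2.5,interpolation=2); b=cv2.resize(b,None,fx=3.6,fy=3.6,interpolation=2)
c=np.zeros((max(len(a),len(b)),a.shape[1]+b.shape[1],3),np.uint8); c[:len(a),:a.shape[1]]=a; c[:len(b),a.shape[1]:]=b
c=cv2.convertScaleAbs(c,alpha=1.5); print(c.shape,a.shape); cv2.imwrite('pics/crop.png',c)
E
```

```text
(504, 781, 3) (400, 475, 3)
```

View pics/crop.png

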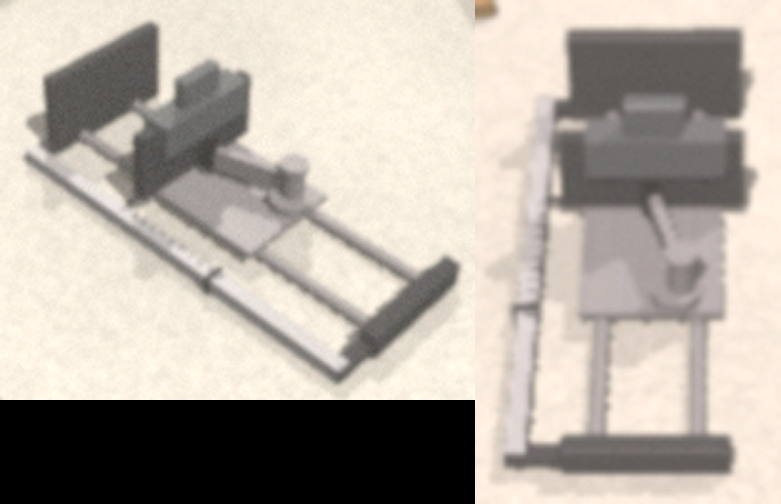

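The crop shows the clip across the gauge strip at about (339,317) in scene and (294,310) in side. The lever is open, with its arm running from the bar to the pin, and the cover sits on the cross bar.

```bash
python3 - <<'E'
from h import *
import pickle
from scipy.optimize import least_squares
S={n:pickle.load(open(n+'0.pkl','rb')) for n in('scene','side')}
sc=lambda u,v:(255+u/2.5-.3,205+v/2.5-.3)
sd=lambda u,v:(280+(u-475)/3.6-.4,225+v/3.6-.4)
C=[('side',sd(567,30),(60,-110,75)),('side',sd(741,30),(-60,-110,75)),('side',sd(580,320),(45,100,16)),('side',sd(723,318),(-45,100,16)),
('scene',sc(157,24),(-60,-110,75)),('scene',sc(248,257),(45,100,16)),('scene',sc(327,200),(-45,100,16)),('scene',sc(137,200),(60,6,16))]
def W(p,P):
    c,s=np.cos(p[2]),np.sin(p[2]); return np.array([p[0]+c*P[0]-s*P[1],p[1]+s*P[0]+c*P[1],P[2]])
f=lambda p:np.concatenate([proj(S[n],W(p,np.array(P)/1e3))[0]-np.array(q) for n,q,P in C])
r=least_squares(f,[.4,.4,0]); p=r.x; print('stand',p.round(4),'res',r.fun.reshape(-1,2).round(1).tolist())
for n,q in(('scene',sc(210,275)),('side',sd(525,307))):
    w=onz(S[n],q,.018)[0]; d=w[:2]-p[:2];c,s=np.cos(p[2]),np.sin(p[2]); print('clip',w.round(3),'stand xy',(c*d[0]+s*d[1]).round(4),(-s*d[0]+c*d[1]).round(4))
print('grip',W(p,(0,0,.0915)))
print('tray',onz(S['scene'],[(189,194),(244,168),(284,183),(229,215)],.022)[:,:2].round(3).tolist(),onz(S['side'],[(317,178),(386,171),(391,200),(320,208)],.022)[:,:2].round(3).tolist())
print('cups',onz(S['side'],[(408,385)],.0)[:,:2].round(3))
E
```

```text
stand [0.5533 0.0743 0.0947] res [[0.3, -1.2], [0.9, -1.0], [-1.7, -2.6], [-1.2, -1.6], [-1.2, -0.9], [0.6, 0.5], [0.8, 0.1], [3.2, 1.9]]
clip [0.623 0.175 0.018] stand xy 0.079 0.0932
clip [0.619 0.18  0.018] stand xy 0.0755 0.0992
grip [0.5532744  0.07429567 0.0915    ]
tray [[0.647, -0.376], [0.465, -0.415], [0.427, -0.276], [0.617, -0.228]] [[0.645, -0.351], [0.444, -0.409], [0.422, -0.26], [0.614, -0.202]]
cups [[0.358 0.343]]
```

```bash
cat >> h.py <<'E'
from scipy.spatial.transform import Rotation as Rn
def tool():
    o=robot.get_obs(); return np.array(o['tool_pos']),Rn.from_euler('xyz',o['ee_rot']).as_matrix()
def go(P,yaw):
    "shift in cm (tool axes after nothing turned), and turn in deg so that jaw axis lies along angle yaw (mod pi)"
    p,R=tool(); y=R[:,1]; x=R[:,0]
    t=np.array([np.cos(yaw),np.sin(yaw),0]); a=np.arctan2(np.cross(y,t)@x,y@t); a=(a+np.pi/2)%np.pi-np.pi/2
    Ra=Rn.from_rotvec(x*a).as_matrix()@R
    d=np.array(P)-p
    print('pos',p.round(4),'jaw',y.round(3),'z',R[:,2].round(3),'x',x.round(3),'| shift first',(R.T@d*100).round(2),'turn',np.degrees(a).round(2),'| shift after turn',(Ra.T@d*100).round(2))
E
python3 - <<'E'
from h import *
go((.553,.074,.19),np.pi/2+.095)
E
```

```text
pos [0.1326 0.5333 0.2046] jaw [ 0.241  0.97  -0.002] z [ 0.97  -0.241 -0.   ] x [-0.001 -0.002 -1.   ] | shift first [  1.51 -34.42  51.88] turn -19.41 | shift after turn [  1.51 -49.71  37.49]
```

Request:
carry_out([
  [0,0,0,0,-6.5],
  [0,0,0,0,-6.5],
  [0,0,0,0,-6.4],
  [0,0,-3.1,2.34,0],
  [0,0,-3.1,2.34,0],
  [0,0,-3.1,2.34,0],
  [0,0,-3.1,2.34,0],
  [0,0,-3.1,2.34,0],
  [0,0,-3.1,2.34,0],
  [0,0,-3.1,2.34,0],
  [0,0,-3.1,2.34,0],
  [0,0,-3.1,2.34,0],
  [0,0,-3.1,2.34,0],
  [0,0,-3.1,2.34,0],
  [0,0,-3.1,2.34,0],
  [0,0,-3.1,2.34,0],
  [0,0,-3.1,2.34,0],
  [0,0,0,0,0],
])

```text
time: 1.95
tool_pos: [0.502, 0.1293, 0.2043]
ee_rot: [-2.139, 1.569, -2.049]
wrist_force: [0.2, 0.6, -0.0]
width: 0.0942
```

```bash
python3 - <<'E'
from h import *
import pickle
s=snap('wrist','w1.png');pickle.dump(s,open('w1.pkl','wb')); go((.553,.074,.19),np.pi/2+.095); print(np.round(s['pose'],3).tolist())
E
```

```text
pos [0.5007 0.1311 0.2045] jaw [-0.091  0.996  0.   ] z [ 0.996  0.091 -0.002] x [-0.002 -0.    -1.   ] | shift first [ 1.44 -6.16  4.7 ] turn -0.23 | shift after turn [ 1.44 -6.18  4.67]
[[-0.09, -0.955, -0.284, 0.419], [0.996, -0.087, -0.025, 0.123], [-0.001, -0.285, 0.959, 0.383], [0.0, 0.0, 0.0, 1.0]]
```

View pics/w1.png

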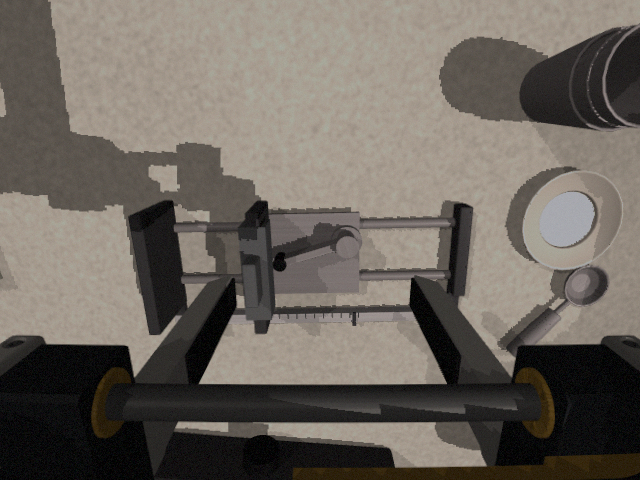

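The wrist view from above shows the bar and cover at (258,265), the plate's +y edge at column 360, the thumb post at (279,262), and the clip at (354,318).

```bash
python3 - <<'E'
from h import *
import pickle
s=pickle.load(open('w1.pkl','rb')); g=cv2.cvtColor(s['image'],cv2.COLOR_RGB2GRAY).astype(float)
for r in (312,314,316,318,320,322,324): print(r,g[r,344:366].astype(int))
def edge(r,a,b):
    d=np.abs(np.diff(g[r-1:r+2,a:b].mean(0))); i=d.argmax(); return a+i+.5+.5*0
rows=[225,232,262,270,278,286]; e=[(edge(r,350,370),r) for r in rows if 1]; print('plate edge',e)
W=onz(s,e,.016); print(W.round(4).tolist())
c=cv2.convertScaleAbs(cv2.resize(s['image'][190:340,120:370,::-1],None,fx=3.2,fy=3.2,interpolation=2),alpha=1.6); cv2.imwrite('pics/c2.png',c)
E
```

```text
312 [58 62 60 59 58 59 59 64 61 19 21 31 83 83 60 86 87 86 90 90 91 92]
314 [145 148 147 144 147  89  63  80  77  44  51  44 144 148  58 145 149 148
 149 148 147 148]
316 [147 147 151 147 149  82 112 143  88  44  46  46 128 133  57 145 150 151
 149 149 148 150]
318 [146 146 147 147 146 146 147 149  88  43  48  46 125 132 148 148 148 149
 147 150 148 147]
320 [145 145 144 143 144 143 147  85  74  46  49  46 125 125 143 144 143 146
 143 142 143 141]
322 [131 132 148 156 139 136 149 149  60  38  49  41 133 135 136 135 137 138
 138 135 137 153]
324 [153 153 155 160 161 160 156 158  94  50  50  44 126 155 155 135 130 132
 137 135 156 154]
plate edge [(np.float64(362.5), 225), (np.float64(351.5), 232), (np.float64(358.5), 262), (np.float64(358.5), 270), (np.float64(358.5), 278), (np.float64(358.5), 286)]
[[0.5105, 0.1725, 0.016], [0.5191, 0.162, 0.016], [0.5517, 0.1732, 0.016], [0.5608, 0.1743, 0.016], [0.5701, 0.1754, 0.016], [0.5795, 0.1766, 0.016]]
```

View pics/c2.png

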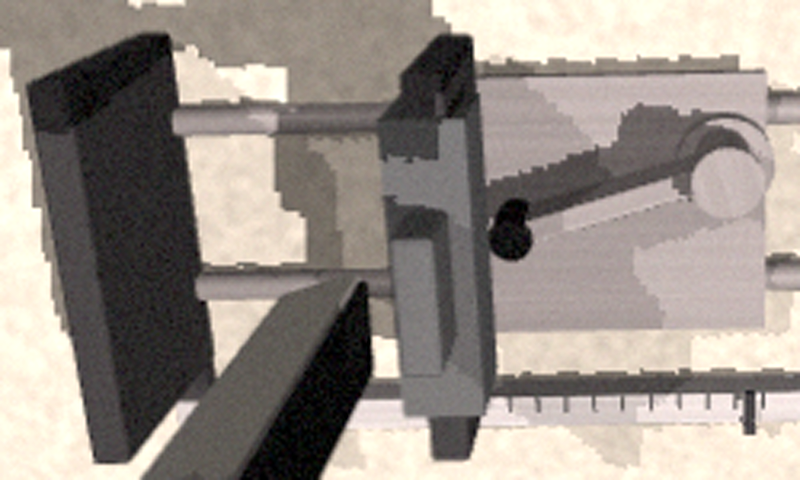

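The crop shows the cover's rib (corners at c2 (393,240), (437,238), (442,373), (402,375)), the plate corners at (767,70) and (765,328), and the clip at (750,405). The lever is open and clear of the bar.

```bash
python3 - <<'E'
from h import *
import pickle
from scipy.optimize import least_squares
s=pickle.load(open('w1.pkl','rb'))
q=lambda u,v:(120+u/3.2-.3,190+v/3.2-.3)
C=[(q(767,70),(-45,100,16)),(q(765,328),(45,100,16)),(q(30,85),(-60,-110,75)),(q(76,132),(-60,-98,75)),(q(130,458),(60,-98,75)),(q(95,460),(60,-110,75)),
(q(393,240),(-20,-6,104)),(q(437,238),(-20,6,104)),(q(442,373),(20,6,104)),(q(402,375),(20,-6,104))]
def W(p,P):
    c,t=np.cos(p[2]),np.sin(p[2]); return np.array([p[0]+c*P[0]-t*P[1],p[1]+t*P[0]+c*P[1],P[2]])
f=lambda p:np.concatenate([proj(s,W(p,np.array(P)/1e3))[0]-np.array(k) for k,P in C])
r=least_squares(f,[.55,.07,.1],loss='soft_l1'); p=r.x; print('stand',p.round(4),'res',f(p).reshape(-1,2).round(1).tolist())
R=np.array([[np.cos(p[2]),-np.sin(p[2])],[np.sin(p[2]),np.cos(p[2])]])
loc=lambda w:(R.T@(w[:2]-p[:2])*1e3).round(1)
print('rib centre',loc(onz(s,[np.mean([k for k,_ in C[6:]],0)],.104)[0]))
for z in(.016,.018): print('clip',loc(onz(s,[(353.9,318)],z)[0]))
print('plate edge',loc(onz(s,[(359.4,252)],.016)[0]),'post top',loc(onz(s,[q(512,240)],.0465)[0]))
go((p[0],p[1],.15),np.pi/2+p[2])
E
```

```text
stand [0.5509 0.0743 0.106 ] res [[1.4, -0.8], [0.9, -1.4], [-1.7, -4.0], [-2.7, -18.9], [0.3, 0.4], [-1.0, -0.1], [-0.6, 0.8], [0.2, 1.2], [1.9, 2.9], [0.4, 2.5]]
rib centre [-2.1 -0.3]
clip [78.5 94. ]
clip [77.4 93.8]
plate edge [-0.1 99.1] post top [ 1.5 17.5]
pos [0.5007 0.1311 0.2045] jaw [-0.091  0.996  0.   ] z [ 0.996  0.091 -0.002] x [-0.002 -0.    -1.   ] | shift first [ 5.45 -6.11  4.5 ] turn -0.85 | shift after turn [ 5.45 -6.18  4.41]
```

Request:
carry_out([
  [0,0,0,0,-0.8],
  [0,0,-3.1,2.15,0],
  [0,0,-3.1,2.15,0],
  [0,2.7,0,0,0],
  [0,2.7,0,0,0],
  [0,2.0,0,0,0],
  [0,2.0,0,0,0],
  [0,2.0,0,0,0],
  [0,0.6,0,0,0],
  [0,0,0,0,0],
])

```text
time: 3.0
tool_pos: [0.5482, 0.0768, 0.0846]
ee_rot: [2.927, 1.569, 3.037]
wrist_force: [-0.3, -1.2, -0.8]
width: 0.0943
```

```bash
python3 - <<'E'
from h import *
import pickle
s=snap('wrist','w2.png');pickle.dump(s,open('w2.pkl','wb')); go((.549,.074,.083),np.pi/2+.106)
E
```

```text
pos [0.5492 0.0766 0.0859] jaw [-0.11   0.994  0.   ] z [0.994 0.11  0.   ] x [ 0.  0. -1.] | shift first [ 0.29 -0.26 -0.05] turn 0.25 | shift after turn [ 0.29 -0.26 -0.05]
```

View pics/w2.png

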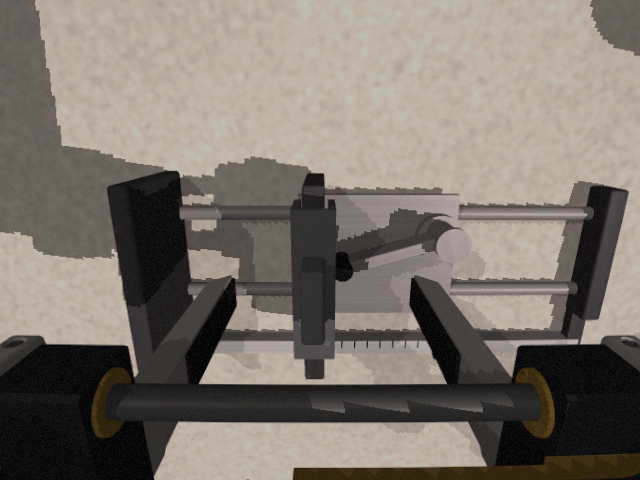

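The rib (313,300) lies between the fingers, about 2–3 mm towards −y of their middle. I'll centre it, close and lift.

Request:
carry_out([
  [0,0.2,-0.25,0,0],
  [1,0,0,0,0],
  [1,0,0,0,0],
  [1,0,0,0,0],
  [1,0,0,0,0],
  [1,0,0,0,0],
  [1,0,0,0,0],
  [1,0,0,0,0],
  [1,-0.5,0,0,0],
  [1,-1,0,0,0],
  [1,-1.5,0,0,0],
  [1,-1.5,0,0,0],
  [1,-1.5,0,0,0],
  [1,-2,0,0,0],
  [1,-2,0,0,0],
  [1,0,0,0,0],
])

```text
time: 4.65
tool_pos: [0.5519, 0.0734, 0.1885]
ee_rot: [-0.068, 1.562, 0.041]
wrist_force: [0.8, -0.6, 0.1]
width: 0.0002
```

```bash
python3 - <<'E'
from h import *
import pickle
s=pickle.load(open('scene0.pkl','rb')); d=pickle.load(open('side0.pkl','rb'))
o=robot.get_obs(); print(o['width'],o['wrist_force'])
go((.533,-.31,.18),np.pi/2+.106)
# tray by mask: interior floor polygons
for n,t,roi in(('scene',s,(160,220,180,290)),('side',d,(165,212,310,396))):
    g=cv2.GaussianBlur(t['image'],(3,3),0).astype(int); a,b,c,e=roi
    hsv=cv2.cvtColor(t['image'],cv2.COLOR_RGB2HSV)[a:b,c:e]; L=g[a:b,c:e].sum(2)/3
    bg=np.median(L); m=(L<bg-12).astype(np.uint8); m=cv2.morphologyEx(m,cv2.MORPH_CLOSE,np.ones((3,3)))
    k=max(cv2.findContours(m,cv2.RETR_EXTERNAL,cv2.CHAIN_APPROX_NONE)[0],key=cv2.contourArea)
    h=cv2.convexHull(k); ap=cv2.approxPolyDP(h,6,True).reshape(-1,2)+[c,a]
    w=onz(t,ap,.022)[:,:2]; print(n,ap.tolist(),w.round(3).tolist(),w.mean(0).round(3))
E
```

```text
0.00017587608339496795 [ 0.75103757 -0.58163846  0.13889391]
pos [0.5519 0.0734 0.1885] jaw [-0.109  0.994 -0.001] z [0.994 0.109 0.008] x [ 0.009  0.    -1.   ] | shift first [  0.82 -37.9   -6.05] turn 0.16 | shift after turn [  0.82 -37.92  -5.94]
scene [[284, 182], [280, 193], [236, 219], [215, 219], [186, 199], [242, 166]] [[0.424, -0.28], [0.465, -0.239], [0.612, -0.203], [0.65, -0.233], [0.663, -0.358], [0.463, -0.43]] [ 0.546 -0.29 ]
side [[392, 197], [381, 205], [318, 209], [314, 182], [320, 173], [377, 169]] [[0.42, -0.275], [0.448, -0.233], [0.619, -0.197], [0.65, -0.329], [0.64, -0.378], [0.472, -0.417]] [ 0.542 -0.305]
```

The width is 0, so the fingers missed the cover. I need to look.

```bash
python3 - <<'E'
from h import *
import pickle
s=snap('wrist','w3.png');pickle.dump(s,open('w3.pkl','wb'))
t=snap('side');pickle.dump(t,open('s3.pkl','wb'))
a=cv2.convertScaleAbs(s['image'][150:450,100:540,::-1],alpha=1.5); b=cv2.resize(t['image'][200:350,280:400,::-1],None,fx=3,fy=3,interpolation=2)
c=np.zeros((450,800,3),np.uint8); c[:300,:440]=a; c[:450,440:800]=b; cv2.imwrite('pics/w3c.png',c)
E
```

```text
(no output)
```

View pics/w3c.png

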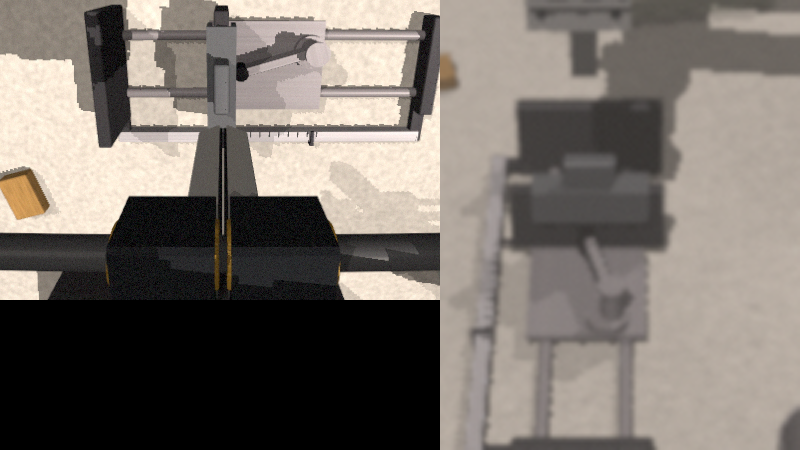

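```bash
python3 - <<'E'
from h import *
import pickle
w1,w2,w3,d=[pickle.load(open(f,'rb')) for f in('w1.pkl','w2.pkl','w3.pkl','s3.pkl')]
q=lambda u,v:(120+u/3.2-.3,190+v/3.2-.3)
L=[(w1,q(419,306)),(w3,(322,240)),(w2,(312.5,301)),(d,(280+(588-440)/3,200+160/3))]
for s,k in L: print(onz(s,[k],.104)[0].round(4), 'cam',np.array(s['pose'])[:3,3].round(3))
for s,k in((w1,q(461,446)),(w3,(322,284))): pass
# least-squares intersection
for sel in([0,2,1],[0,1,2,3],[1,3],[0,3]):
    A=np.zeros((3,3));b=np.zeros(3)
    for i in sel:
        o,v=ray(L[i][0],[L[i][1]]);v=v[0]/np.linalg.norm(v[0]);M=np.eye(3)-np.outer(v,v);A+=M;b+=M@o
    print(sel,np.linalg.solve(A,b).round(4))
p,R=tool(); print(p,'tip proj w3',proj(w3,[p])); print('w2 tip proj',proj(w2,[(.5492,.0766,.0859)]))
c=np.hstack([w2['image'][180:400,220:440,::-1],w3['image'][140:360,240:460,::-1]]); cv2.imwrite('pics/w23.png',cv2.convertScaleAbs(cv2.resize(c,None,fx=1.8,fy=1.8,interpolation=2),alpha=1.6))
E
```

```text
[0.5487 0.0739 0.104 ] cam [0.419 0.123 0.383]
[0.5498 0.0735 0.104 ] cam [0.468 0.065 0.367]
[0.5451 0.0724 0.104 ] cam [0.466 0.068 0.264]
[0.5494 0.078  0.104 ] cam [0.403 1.029 0.934]
[0, 2, 1] [0.5523 0.0729 0.0936]
[0, 1, 2, 3] [0.5501 0.0731 0.0991]
[1, 3] [0.5504 0.0737 0.1004]
[0, 3] [0.5503 0.0733 0.1   ]
[0.55011339 0.07330297 0.18437882] tip proj w3 [[321.2787228  284.63828381]]
w2 tip proj [[320.3491935  293.44432487]]
```

View pics/w23.png

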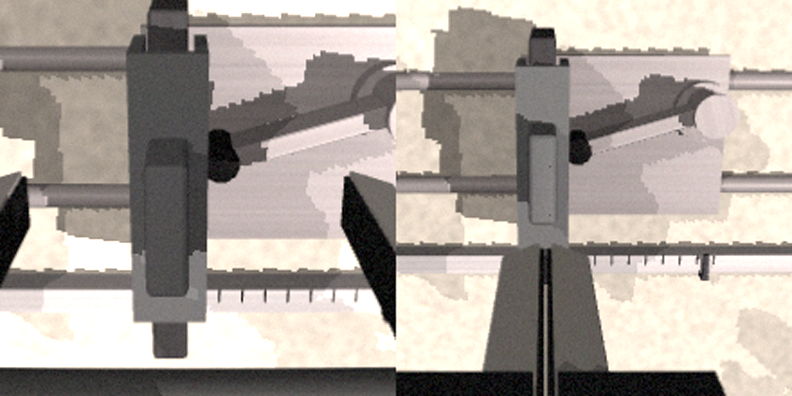

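The rib triangulates to (0.550, 0.073, 0.100), just where the fingers were. So the fingers most likely hadn't finished closing when I lifted. I'll retry from a half-open start and check the width before lifting.

Request:
carry_out([
  [0.5,0,0,0,0],
  [0.5,0,0,0,0],
  [0.5,0,0,0,0],
  [0.5,0,0,0,0],
  [0.5,0,0,0,0],
  [0.5,0,0,0,0],
  [0.5,2.5,0,0,0],
  [0.5,2.5,0,0,0],
  [0.5,2.5,0,0,0],
  [0.5,1.5,0,0,0],
  [0.5,1.0,0,0,0],
  [0.5,0.1,0,0,0],
  [0.5,0,0,0,0],
])

```text
time: 6.05
tool_pos: [0.5503, 0.0733, 0.0832]
ee_rot: [0.013, 1.57, 0.122]
wrist_force: [0.9, 0.0, 1.3]
width: 0.0467
```

Request:
carry_out([
  [1,0,0,0,0],
  [1,0,0,0,0],
  [1,0,0,0,0],
  [1,0,0,0,0],
  [1,0,0,0,0],
  [1,0,0,0,0],
])

```text
time: 6.65
tool_pos: [0.5499, 0.0732, 0.0828]
ee_rot: [-0.123, 1.57, -0.015]
wrist_force: [0.6, 0.9, 0.6]
width: 0.0116
```

Request:
carry_out([
  [1,0,0,0,0],
  [1,-0.5,0,0,0],
  [1,-1,0,0,0],
  [1,-1.5,0,0,0],
  [1,-1.5,0,0,0],
  [1,-1.5,0,0,0],
  [1,-1.5,0,0,0],
  [1,-1.5,0,0,0],
  [1,-1,0,0,0],
  [1,0,0,0,0],
  [1,0,0,0,0],
])

```text
time: 7.75
tool_pos: [0.5497, 0.0733, 0.1824]
ee_rot: [2.604, 1.571, 2.712]
wrist_force: [-0.0, 0.4, -0.6]
width: 0.0117
```

```bash
python3 - <<'E'
from h import *
o=robot.get_obs(); print(o['width'],o['wrist_force'])
go((.537,-.308,.17),np.pi/2+.106)
E
```

```text
0.011746189889687448 [-0.00535519  0.43096651 -0.58177229]
pos [0.5497 0.0733 0.1824] jaw [-0.109  0.994  0.   ] z [ 0.994  0.109 -0.   ] x [-0.  0. -1.] | shift first [  1.23 -37.76  -5.4 ] turn 0.16 | shift after turn [  1.23 -37.78  -5.29]
```

Request:
carry_out([
  [1,0,-1,-0.14,0],
  [1,0,-2.2,-0.3,0],
  [1,0,-3.3,-0.47,0],
  [1,0,-3.3,-0.47,0],
  [1,0,-3.3,-0.47,0],
  [1,0,-3.3,-0.47,0],
  [1,0,-3.3,-0.47,0],
  [1,0,-3.3,-0.47,0],
  [1,0,-3.3,-0.47,0],
  [1,0,-3.3,-0.47,0],
  [1,0,-3.3,-0.47,0],
  [1,0,-2.2,-0.4,0],
  [1,0,-1.6,-0.3,0],
  [1,0,-1,-0.2,0],
  [1,0,0,0,0],
  [1,0,0,0,0],
])

```text
time: 9.35
tool_pos: [0.5353, -0.3069, 0.1823]
ee_rot: [1.619, 1.57, 1.728]
wrist_force: [-0.1, 0.5, -0.8]
width: 0.0115
```

```bash
python3 - <<'E'
from h import *
import pickle
o=robot.get_obs(); print(o['width'],o['wrist_force'])
go((.537,-.308,.038),np.pi/2+.106)
s=snap('scene');t=snap('side')
pickle.dump((s,t),open('mid.pkl','wb'))
c=np.hstack([cv2.resize(s['image'][120:260,140:380,::-1],None,fx=1.6,fy=1.6,interpolation=2),cv2.resize(t['image'][80:220,280:520,::-1],None,fx=1.6,fy=1.6,interpolation=2)])
# also stand (uncovered) crop
e=np.hstack([cv2.resize(s['image'][205:365,255:445,::-1],None,fx=2.02,fy=2.02,interpolation=2),cv2.resize(t['image'][225:365,280:446,::-1],None,fx=2.31,fy=2.31,interpolation=2)[:323]])
e=e[:,:768]; c=c[:,:e.shape[1]]; print(c.shape,e.shape)
cv2.imwrite('pics/mid.png',np.vstack([c,np.pad(e,((0,0),(0,c.shape[1]-e.shape[1]),(0,0)))]))
E
```

```text
0.011461908937437294 [-0.10736329  0.46420207 -0.77886631]
pos [ 0.5353 -0.3069  0.1823] jaw [-0.109  0.994  0.001] z [ 0.994  0.109 -0.   ] x [-0.     0.001 -1.   ] | shift first [14.43 -0.15  0.16] turn 0.19 | shift after turn [14.43 -0.14  0.16]
(224, 767, 3) (323, 767, 3)
```

View pics/mid.png

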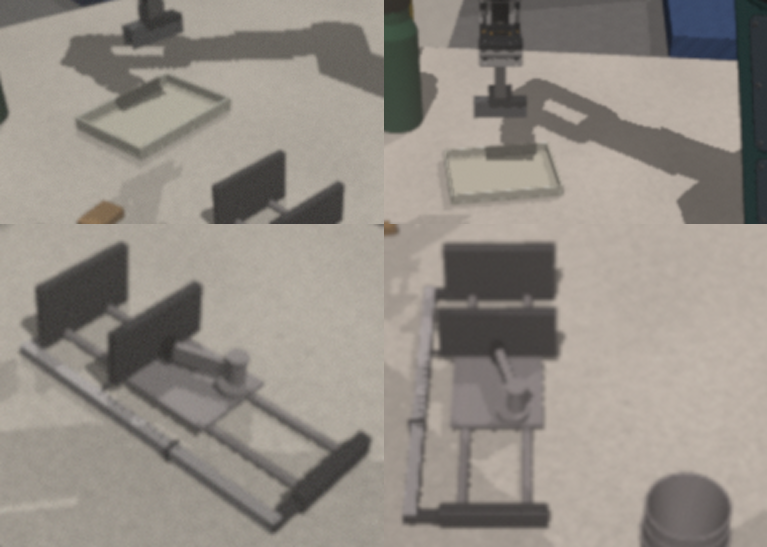

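The cover hangs level in the fingers above the tray, and the tray floor is centred below at about (0.537, -0.305). The bar is bare and the lever open. Lowering now.

Request:
carry_out([
  [1,1,0,0,0],
  [1,2,0,0,0],
  [1,2.5,0,0,0],
  [1,2.5,0,0,0],
  [1,2,0,0,0],
  [1,1.5,0,0,0],
  [1,1,0,0,0],
  [1,0.7,0,0,0],
  [1,0.5,0,0,0],
  [1,0.3,0,0,0],
  [1,0.2,0,0,0],
  [1,0.15,0,0,0],
  [1,0,0,0,0],
  [1,0,0,0,0],
])

```text
time: 10.85
tool_pos: [0.5355, -0.3077, 0.0393]
ee_rot: [-0.597, 1.57, -0.488]
wrist_force: [0.7, -0.4, -0.7]
width: 0.0115
```

Request:
carry_out([
  [1,0.1,0,0,0],
  [1,0,0,0,0],
  [1,0,0,0,0],
])

```text
time: 11.15
tool_pos: [0.5353, -0.3075, 0.038]
ee_rot: [0.939, 1.571, 1.048]
wrist_force: [-0.0, 0.4, 0.1]
width: 0.0115
```

Request:
carry_out([
  [1,0.1,0,0,0],
  [1,0,0,0,0],
  [1,0,0,0,0],
])

```text
time: 11.45
tool_pos: [0.5354, -0.3077, 0.0377]
ee_rot: [-0.622, 1.57, -0.513]
wrist_force: [-2.6, 0.2, 4.2]
width: 0.0119
```

Request:
carry_out([
  [0.5,0,0,0,0],
  [0.5,0,0,0,0],
  [0.5,0,0,0,0],
  [0.5,0,0,0,0],
  [0.5,0,0,0,0],
  [0.5,0,0,0,0],
  [0.5,0,0,0,0],
  [0.5,-1,0,0,0],
  [0.5,-2,0,0,0],
  [0.5,-3,0,0,0],
  [0.5,-3,0,0,0],
  [0.5,-3,0,0,0],
  [0.5,-2,0,0,0],
  [0.5,0,0,0,0],
])

```text
time: 12.85
tool_pos: [0.5371, -0.3088, 0.1824]
ee_rot: [-0.712, 1.561, -0.603]
wrist_force: [0.4, 0.5, 0.6]
width: 0.0469
```

```bash
python3 - <<'E'
from h import *
import pickle
o=robot.get_obs(); print(o['width'],o['wrist_force'])
p=np.array([.5509,.0743]);a=.106; ex=np.array([np.cos(a),np.sin(a)])
q=p+.036*ex; go((q[0],q[1],.18),np.pi/2+a)
s=snap('scene');t=snap('side');w=snap('wrist')
c=np.hstack([cv2.resize(s['image'][120:260,140:380,::-1],None,fx=1.6,fy=1.6,interpolation=2),cv2.resize(t['image'][80:220,280:520,::-1],None,fx=1.6,fy=1.6,interpolation=2)])
w=cv2.resize(w['image'][:,:,::-1],None,fx=.75,fy=.75,interpolation=3)
cv2.imwrite('pics/set.png',np.vstack([c,np.pad(w,((0,0),(0,c.shape[1]-480),(0,0)))]))
E
```

```text
0.0468591115097099 [0.4055609  0.45429039 0.63681372]
pos [ 0.5371 -0.3088  0.1824] jaw [-0.109  0.994 -0.006] z [0.994 0.109 0.007] x [ 0.008 -0.005 -1.   ] | shift first [ 0.08 37.93  9.13] turn 0.16 | shift after turn [ 0.08 37.95  9.02]
```

View pics/set.png

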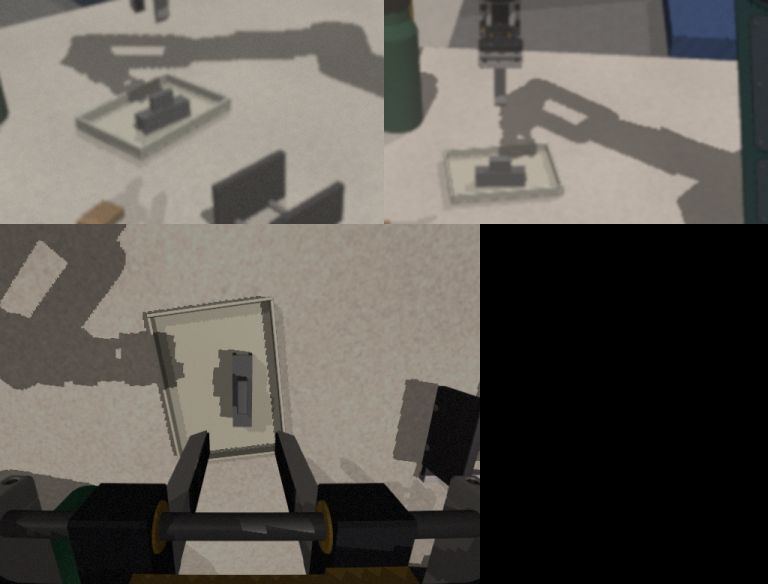

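The cover stands upright and flat in the tray, well clear of its walls. Returning to the bar, at local x = +36 mm.

Request:
carry_out([
  [0.5,0,1,0.2,0],
  [0.5,0,2.2,0.5,0],
  [0.5,0,3.3,0.8,0],
  [0.5,0,3.3,0.8,0],
  [0.5,0,3.3,0.8,0],
  [0.5,0,3.3,0.8,0],
  [0.5,0,3.3,0.8,0],
  [0.5,0,3.3,0.8,0],
  [0.5,0,3.3,0.8,0],
  [0.5,0,3.3,0.8,0],
  [0.5,0,3.3,0.8,0],
  [0.5,0,2.5,0.8,0],
  [0.5,0,1.6,0.7,0],
  [0.5,0,0.9,0.3,0],
  [0.5,0,0,0,0],
  [0.5,0,0,0,0],
])

```text
time: 14.6
tool_pos: [0.5904, 0.079, 0.1766]
ee_rot: [-2.572, 1.57, -2.463]
wrist_force: [0.9, 1.0, -0.8]
width: 0.0469
```

```bash
cat >> h.py <<'E'
ST=np.array([.5505,.0738]);A=.108
RA=np.array([[np.cos(A),-np.sin(A)],[np.sin(A),np.cos(A)]])
def loc(w): return (RA.T@(np.array(w)[:2]-ST)*1e3).round(1)
def wor(x,y,z): return np.r_[ST+RA@np.array([x,y])/1e3,z/1e3]
E
python3 - <<'E'
from h import *
import pickle
p,R=tool(); print(loc(p)); go(wor(36,0,27),np.pi/2+A)
s=snap('wrist');pickle.dump(s,open('w5.pkl','wb'))
g=s['image'][:,:,::-1]; cv2.imwrite('pics/w5.png',cv2.convertScaleAbs(g,alpha=1.6))
E
```

```text
[40.2  0.8]
pos [0.5904 0.079  0.1766] jaw [-0.108  0.994 -0.001] z [ 0.994  0.108 -0.001] x [-0.001 -0.001 -1.   ] | shift first [14.96 -0.07 -0.41] turn 0.01 | shift after turn [14.96 -0.07 -0.41]
```

View pics/w5.png

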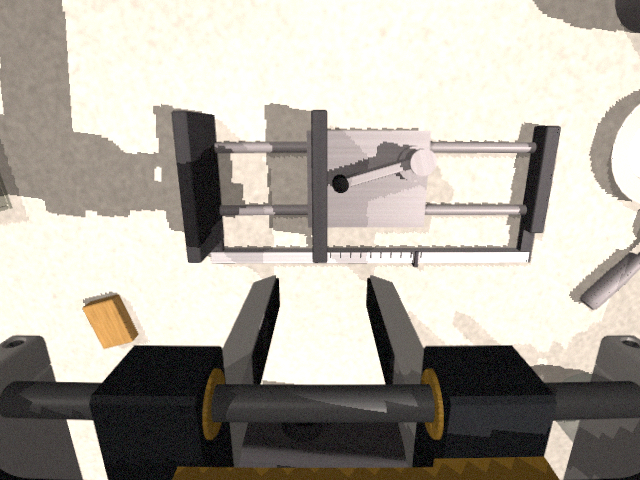

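Clean view: bar top at columns 311–327 (rows 111–262), thumb post at (341,184), plate edge at column 429, clip at (416,258).

```bash
python3 - <<'E'
from h import *
import pickle
s=pickle.load(open('w5.pkl','rb')); g=cv2.cvtColor(s['image'],cv2.COLOR_RGB2GRAY).astype(float)
cl=[]
for r in (256,258,260): 
    x=g[r,408:426]; print(r,x.astype(int)); w=np.clip(90-x,0,None); cl.append((408+(w*np.arange(18)).sum()/w.sum(),r))
def edges(r,a,b):
    d=np.diff(g[r-1:r+2,a:b].mean(0)); return a+np.argmin(d)+.5,a+np.argmax(d)+.5
for z in(.016,.018): print('clip',[loc(w) for w in onz(s,cl,z)])
for r in(140,170,200,215): print('bar top',edges(r,300,340),[loc(onz(s,[(e,r)],.075)[0]) for e in edges(r,300,340)])
for r in(190,200,220): 
    d=np.diff(g[r-1:r+2,420:440].mean(0)); e=420+np.argmax(np.abs(d))+.5; print('plate',e,loc(onz(s,[(e,r)],.016)[0]))
print('bar ends',loc(onz(s,[(319,111)],.075)[0]),loc(onz(s,[(319,262)],.075)[0]),'post',loc(onz(s,[(341,184)],.0465)[0]))
E
```

```text
256 [171 169  93 106 168  83  52  46  53  67 130 152  93 117 174 175 173 173]
258 [169 170 166 168 167  83  38  50  55  67 132 153 166 170 170 173 173 172]
260 [165 167 168 161  96  82  33  55  56  74 147 153 166 169 168 171 169 167]
clip [array([77. , 93.5]), array([79.1, 93.6]), array([81.2, 93.6])]
clip [array([76.3, 93. ]), array([78.4, 93. ]), array([80.5, 93. ])]
bar top (np.float64(310.5), np.float64(326.5)) [array([-35.5,  -7.4]), array([-35.5,   4.5])]
bar top (np.float64(328.5), np.float64(327.5)) [array([-13.3,   6.2]), array([-13.3,   5.4])]
bar top (np.float64(311.5), np.float64(326.5)) [array([10., -7.]), array([9.9, 4.7])]
bar top (np.float64(311.5), np.float64(326.5)) [array([22. , -7.1]), array([21.9,  4.8])]
plate 426.5 [11.3 99.4]
plate 431.5 [ 20.8 104.9]
plate 430.5 [ 40.3 105.6]
bar ends [-56.1  -1. ] [61.5 -1.2] post [ 1.5 17.3]
```

Request:
carry_out([
  [0.5,0,-0.2,-0.4,0],
  [0.5,2.5,0,0,0],
  [0.5,2.5,0,0,0],
  [0.5,2.5,0,0,0],
  [0.5,2.5,0,0,0],
  [0.5,2,0,0,0],
  [0.5,1.5,0,0,0],
  [0.5,1,0,0,0],
  [0.5,0.4,0,0,0],
  [0.84,0,0,0,0],
  [0.84,0,0,0,0],
  [0.84,0,0,0,0],
  [0.84,0,0,0,0],
  [0.84,0,0,0,0],
])

```text
time: 16.05
tool_pos: [0.5872, 0.0774, 0.0285]
ee_rot: [0.023, 1.57, 0.132]
wrist_force: [-0.5, -0.6, 0.7]
width: 0.0155
```

```bash
python3 - <<'E'
from h import *
p,R=tool(); print(loc(p),p); o=robot.get_obs(); print(o['width'],o['wrist_force']); go(wor(36,94.5,27),np.pi/2+A)
E
```

```text
[36.8 -0.4] [0.58715883 0.07739349 0.02852955]
0.015511626880868372 [-0.51339173 -0.60716799  0.67374638]
pos [0.5872 0.0774 0.0285] jaw [-0.109  0.994  0.   ] z [0.994 0.109 0.001] x [ 0.001  0.    -1.   ] | shift first [ 0.15  9.49 -0.08] turn 0.05 | shift after turn [ 0.15  9.49 -0.08]
```

Pulling out by 9.4 cm, smoothly.

Request:
carry_out([
  [0.84,0,0.3,0,0],
  [0.84,0,0.6,0,0],
  [0.84,0,0.9,0,0],
  [0.84,0,1.2,0,0],
  [0.84,0,1.2,0,0],
  [0.84,0,1.2,0,0],
  [0.84,0,1.2,0,0],
  [0.84,0,1.1,0,0],
  [0.84,0,0.8,0,0],
  [0.84,0,0.5,0,0],
  [0.84,0,0.4,0,0],
  [0.84,0,0,0,0],
  [0.84,0,0,0,0],
  [0.84,0,0,0,0],
])

```text
time: 17.45
tool_pos: [0.5767, 0.1706, 0.0278]
ee_rot: [1.407, 1.571, 1.515]
wrist_force: [0.6, -4.1, 3.2]
width: 0.015
```

```bash
python3 - <<'E'
from h import *
import pickle
p,R=tool(); print(loc(p),p); o=robot.get_obs(); print(o['width'],o['wrist_force'])
W={n:snap(n) for n in('scene','side','wrist')};pickle.dump(W,open('pull.pkl','wb'))
cl=wor(77,93,18); 
r=[]
for n,h,f in(('scene',50,4),('side',36,4),('wrist',60,4)):
    q=proj(W[n],[cl])[0]; print(n,q.round(1)); u,v=int(q[0]),int(q[1]); 
    u=min(max(u,h),640-h);v=min(max(v,h),480-h); c=W[n]['image'][v-h:v+h,u-h:u+h,::-1]; print(n,'origin',u-h,v-h,'scale',266/(2*h))
    r.append(cv2.convertScaleAbs(cv2.resize(c,(266,266),interpolation=2),alpha=1.4))
w=cv2.resize(W['wrist']['image'][:,:,::-1],(400,300))
cv2.imwrite('pics/pull.png',np.vstack([np.hstack(r),np.pad(w,((0,0),(0,398),(0,0)))]))
E
```

```text
[36.5 93.4] [0.57669412 0.17057541 0.02782604]
0.014955127477077876 [ 0.63771043 -4.10531959  3.20387314]
scene [341.3 313.2]
scene origin 291 263 scale 2.66
side [294.8 308.1]
side origin 258 272 scale 3.6944444444444446
wrist [320.4 346. ]
wrist origin 260 286 scale 2.216666666666667
```

View pics/pull.png

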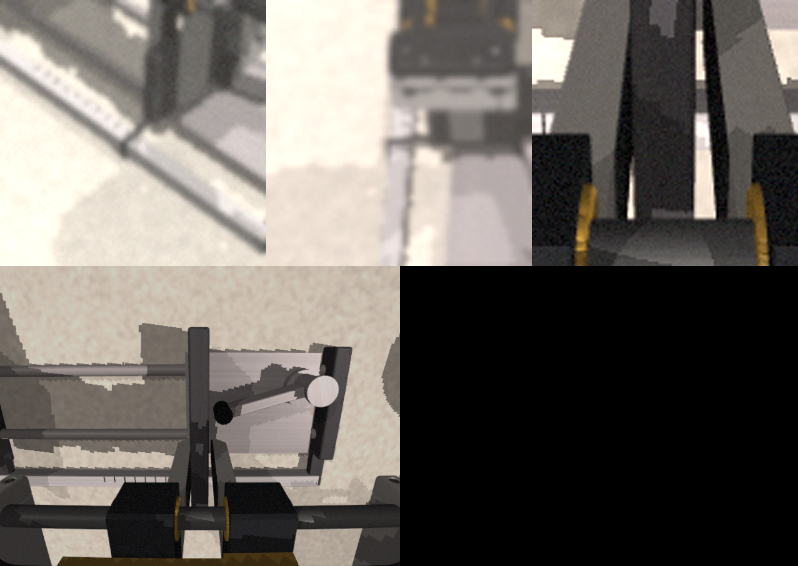

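The scene crop shows the pointer running from the bar foot (155,125) straight into the clip (130,148). In the side crop, pointer and clip meet on the same row (~141). The wrist view shows the bar between the fingers and the lever still open. I'll check the bar's y numerically; this was my 12th picture, so no more views.

```bash
python3 - <<'E'
from h import *
import pickle
W=pickle.load(open('pull.pkl','rb')); s=W['wrist']; g=cv2.cvtColor(s['image'],cv2.COLOR_RGB2GRAY).astype(float)
for r in(115,130,150,165):
    d=np.diff(g[r-1:r+2,290:350].mean(0)); a=290+np.argmin(d[:25])+.5; b=290+25+np.argmax(d[25:])+.5
    w=[loc(onz(s,[(e,r)],.075)[0]) for e in(a,b)]; print(r,a,b,w)
# clip dark line and pointer in side view
d=cv2.cvtColor(W['side']['image'],cv2.COLOR_RGB2GRAY)
print(d[303:318,288:310])
print('pred clip, pointer at bar y 91..95:',[proj(W['side'],[wor(71,y,18)])[0].round(1).tolist() for y in(91,93,95)],proj(W['side'],[wor(62,93,18)]).round(1))
p=pickle.load(open('side0.pkl','rb'));e=cv2.cvtColor(p['image'],cv2.COLOR_RGB2GRAY);print(e[303:318,288:302])
E
```

```text
115 300.5 334.5 [array([-51.5,  86.5]), array([-51.5,  98.2])]
130 300.5 334.5 [array([-46.5,  86.4]), array([-46.5,  98.2])]
150 300.5 334.5 [array([-39.7,  86.3]), array([-39.7,  98.3])]
165 301.5 334.5 [array([-34.5,  86.6]), array([-34.5,  98.4])]
[[177 169 161 156 158 166 164 159 156 141 129 146 148 113  81  67  63  61
   65  76  86  87]
 [177 171 163 158 159 168 164 160 158 145 127 144 149 115  78  65  61  60
   62  74  84  87]
 [177 171 165 158 159 165 159 148 144 138 137 158 158 123  83  64  61  59
   61  71  83  86]
 [175 168 161 155 156 164 161 155 147 135 140 165 163 132  87  66  61  59
   63  69  81  87]
 [177 170 161 157 157 165 164 160 149 129 126 148 156 132  89  66  61  59
   62  69  80  85]
 [177 168 156 151 153 155 153 142 129 109  98 109 118 106  80  66  61  60
   61  67  79  85]
 [170 156 139 123 120 120 116 106  96  86  82  85  87  82  72  66  62  61
   61  66  74  82]
 [167 149 121  97  96  96  93  90  86  86  93  99  97  90  79  71  68  67
   66  67  68  72]
 [167 148 120 106 117 118 114 109 103  97 110 121 123 118 106  92  87  86
   85  82  77  70]
 [171 152 1
[... 834 characters left out ...]
6 140 136 136 142 141 135 129 115 111 129 138 140]
 [153 148 140 137 139 144 144 139 131 113 107 126 139 140]
 [154 147 137 133 135 136 133 125 116 104 114 137 148 147]
 [149 136 120 110 109 108 103  94  90  93 119 147 155 155]
 [145 130 107  88  88  88  85  80  80  89 121 150 158 158]
 [146 129 106  96 108 106 101  99  93  95 122 149 158 159]
 [149 132 112 110 130 129 119 110 102  97 123 150 158 159]
 [150 135 120 117 139 143 137 132 119 102 124 150 156 158]
 [149 138 124 123 142 147 146 142 128 110 129 151 155 155]
 [144 139 130 127 142 148 147 145 133 121 139 151 155 156]
 [144 140 135 132 143 147 147 145 132 123 141 152 156 158]
 [143 142 140 138 145 146 146 139 124 116 137 153 157 160]]
```

The bar centre is at 92.4 mm against the clip's 93.0, and the side view suggests the pointer is about 1 mm short. I'll add 1 mm, hold, then slide towards −x and check.

Request:
carry_out([
  [0.84,0,0.1,0,0],
  [0.84,0,0,0,0],
  [0.84,0,0,0,0],
  [0.84,0,0,0,0],
  [0.84,0,0,-0.3,0],
  [0.84,0,0,-0.5,0],
  [0.84,0,0,-0.5,0],
  [0.84,0,0,-0.5,0],
  [0.84,0,0,-0.5,0],
  [0.84,0,0,-0.5,0],
  [0.84,0,0,-0.5,0],
  [0.84,0,0,-0.5,0],
  [0.84,0,0,-0.5,0],
  [0.84,0,0,-0.5,0],
  [0.84,0,0,-0.4,0],
  [0.84,0,0,-0.3,0],
  [0.84,0,0,0,0],
  [0.84,0,0,0,0],
])

```text
time: 19.4
tool_pos: [0.5238, 0.1658, 0.0284]
ee_rot: [-0.012, 1.566, 0.096]
wrist_force: [5.9, -4.3, 0.6]
width: 0.015
```

```bash
cat > chk.py <<'E'
from h import *
p,R=tool(); print('tcp',loc(p),p.round(4)); o=robot.get_obs(); print(o['width'],o['wrist_force'].round(2)); go(wor(-29,94,27),np.pi/2+A)
s=snap('wrist'); g=cv2.cvtColor(s['image'],cv2.COLOR_RGB2GRAY).astype(float)
cv2.imwrite('pics/chk.png',s['image'][:,:,::-1])
for z in(-55,-20,0,30,50):
    q=proj(s,[wor(z,93,75)])[0]; r=int(q[1]); u=int(q[0])
    if 2<r<330:
        d=np.diff(g[r-1:r+2,u-30:u+30].mean(0)); a=u-30+np.argmin(d[:28])+.5; b=u+2+np.argmax(d[32:])+.5
        print('bar',z,r,a,b,[loc(onz(s,[(e,r)],.075)[0]).tolist() for e in(a,b)])
# black thumb post near expected places
m=((s['image'].max(2)<28)).astype(np.uint8)
n,l,st,c=cv2.connectedComponentsWithStats(m)
for i in range(1,n):
    if 60<st[i,4]<4000 and c[i,1]<330: print('dark',c[i].round(0),st[i],loc(onz(s,[c[i]],.0465)[0]))
for t in(0,.2,.4,.62,.7): print('post pred',t,end=' ');\
    print(proj(s,[wor(-20+70*np.sin(.35-t),93+85-70*np.cos(.35-t),46.5)])[0].round(0))
E
python3 chk.py
```

```text
tcp [-16.6  94.3] [0.5238 0.1658 0.0284]
0.015002371043079344 [ 5.87 -4.35  0.65]
pos [0.5238 0.1658 0.0284] jaw [-0.108  0.994 -0.   ] z [0.994 0.108 0.005] x [ 0.005  0.    -1.   ] | shift first [ 0.14 -0.03 -1.24] turn 0.03 | shift after turn [ 0.14 -0.03 -1.24]
bar -55 251 302.5 333.5 [[-55.2, 87.4], [-55.2, 99.3]]
dark [321. 236.] [304 213  30  85 859] [-52.9  94.5]
dark [510. 251.] [496 224  40  65 976] [-45.3 183.2]
dark [  2. 241.] [  0 228   6  21  69] [-50.2 -57.3]
post pred 0 [356. 343.]
post pred 0.2 [350. 320.]
post pred 0.4 [349. 294.]
post pred 0.62 [355. 265.]
post pred 0.7 [359. 254.]
```

The bar is at 93.4 (target 93) with 4.3 N of pull, and the lever is resisting normally. Continuing.

Request:
carry_out([
  [0.84,0,0,-0.3,0],
  [0.84,0,0,-0.3,0],
  [0.84,0,0,-0.3,0],
  [0.84,0,0,-0.2,0],
  [0.84,0,0,-0.1,0],
  [0.84,0,0,0,0],
  [0.84,0,0,0,0],
])

```text
time: 20.15
tool_pos: [0.5144, 0.1648, 0.0288]
ee_rot: [0.024, 1.56, 0.132]
wrist_force: [10.2, -2.5, -3.0]
width: 0.0151
```

```bash
python3 chk.py
```

```text
tcp [-26.1  94.3] [0.5144 0.1648 0.0288]
0.01513507908310128 [10.25 -2.46 -2.99]
pos [0.5144 0.1648 0.0288] jaw [-0.108  0.994  0.   ] z [0.994 0.108 0.011] x [ 0.01   0.001 -1.   ] | shift first [ 0.18 -0.03 -0.29] turn -0.01 | shift after turn [ 0.18 -0.03 -0.29]
bar -55 274 302.5 342.5 [[-55.3, 87.3], [-55.4, 102.9]]
dark [  3. 251.] [  0 227  10  41 199] [-54.8 -58.2]
dark [320. 328.] [ 285  230   75  177 3796] [-14.1  93.9]
dark [507. 267.] [ 493  238   43   69 1051] [-46.8 183.3]
dark [358. 269.] [343 250  31  39 939] [-45.7 111.8]
dark [ 14. 292.] [  7 281  13  22  61] [-33.3 -58.1]
post pred 0 [356. 359.]
post pred 0.2 [349. 336.]
post pred 0.4 [349. 311.]
post pred 0.62 [355. 283.]
post pred 0.7 [358. 273.]
```

The post is now at x = −45.7 (it travelled 47 of 48 mm) and the force has jumped to 10 N, as it would at the stop. I'll press 1.5 mm further to confirm.

Request:
carry_out([
  [0.84,0,0,-0.15,0],
  [0.84,0,0,0,0],
  [0.84,0,0,0,0],
  [0.84,0,0,0,0],
])

```text
time: 20.6
tool_pos: [0.5143, 0.1647, 0.0289]
ee_rot: [0.032, 1.557, 0.139]
wrist_force: [14.1, -2.7, -4.7]
width: 0.0152
```

```bash
python3 chk.py; python3 - <<'E'
from h import *
import pickle
d=cv2.cvtColor(snap('side')['image'],cv2.COLOR_RGB2GRAY); print(d[305:314,290:302])
s=pickle.load(open('mid.pkl','rb'))[1]['image'].astype(int); t=snap('side')['image'].astype(int)
print('cover in tray region dark px',(t[165:212,310:396].max(2)<90).sum(), 'clip diff',np.abs(t-s)[300:320,286:297].mean())
E
```

```text
tcp [-26.2  94.3] [0.5143 0.1647 0.0289]
0.015195218904916041 [14.09 -2.74 -4.72]
pos [0.5143 0.1647 0.0289] jaw [-0.107  0.994  0.   ] z [0.994 0.107 0.013] x [ 0.013  0.002 -1.   ] | shift first [ 0.19 -0.03 -0.28] turn -0.03 | shift after turn [ 0.19 -0.03 -0.28]
bar -55 275 302.5 342.5 [[-55.2, 87.3], [-55.2, 103.0]]
dark [  3. 251.] [  0 228  10  38 196] [-55.  -58.1]
dark [320. 251.] [305 230  29  50 938] [-55.   93.8]
dark [507. 267.] [ 493  239   43   68 1051] [-46.9 183.4]
dark [358. 269.] [343 250  31  39 939] [-45.8 111.8]
dark [ 11. 293.] [  6 280  11  26  83] [-32.9 -59.7]
post pred 0 [355. 359.]
post pred 0.2 [349. 336.]
post pred 0.4 [349. 311.]
post pred 0.62 [355. 283.]
post pred 0.7 [358. 273.]
[[163 157 157 164 157 147 144 138 137 156 153 116]
 [161 154 154 163 161 154 146 135 140 163 158 125]
 [161 156 156 164 163 158 150 130 126 146 150 121]
 [156 151 152 155 152 143 131 113 102 113 119 102]
 [138 124 122 123 116 106  99  90  87  90  88  82]
 [120 100  99  98  95  90  87  86  93  96  91  85]
 [120 107 117 117 111 108 102  97 109 119 119 114]
 [125 117 134 135 125 117 108 104 129 153 160 156]
 [133 123 140 145 140 134 122 111 138 168 175 173]]
cover in tray region dark px 3066 clip diff 15.474242424242425
```

The lever is against its stop: the TCP didn't move while the force rose. The bar is at 93.3 against the clip's 93.0, and the clip hasn't moved. Handing in.

```bash
python3 -c "
from h import *
robot.close_job(); o=robot.get_obs(); print(o['time'],o['tool_pos'],o['wrist_force'])"
```

```text
the job is handed in; nothing more can be done
the job is handed in; nothing more can be done
```

The job is handed in, after about 21 s of the 66 s allowed. The cover is upright and flat in the tray. The leg is held at the mark by the finger on the bar's −y face, and the lever is closed against its stop.

**First grasp:** my first try at the cover closed on nothing, probably because I lifted before the fingers had shut. The cover stayed in place on the bar, and the second grasp held (11.6 mm on the 12 mm rib).

**Last checks before hand-in:**
- **Leg:** the bar's centre measured 93.3 mm and the clip 93.0 mm along the stand. The side picture agrees to about 1 mm.
- **Hold:** the pull on the tool along the stand was about 4 N. The bar was not clamped: the jaws stood 15 mm apart on the 12 mm bar.
- **Lever:** the thumb post had travelled 47 of its 48 mm. Pressing 1.5 mm further raised the sideways force from 10 to 14 N with no movement.
- **Clip and other things:** the clip's position in the side view was unchanged, and I saw nothing else shifted. My pixel-difference check at the clip gave no verdict, because the lighting around it had changed.
- **Disagreements:** first estimates of the clip's position ranged from 93 to 99 mm; I went by the closest wrist view. Some plate-edge readings in that view were up to 6 mm off, probably because of shadows, so I left them out.

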